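# Find the porcelain plaque that fits the specimen case and slide it home

### The job

Three porcelain plaques that differ only in thickness stand on the sorting stand. Find the one that fits the slot of the plywood cradle in the open black case snugly, the middle thickness, and slide it down into the slot by hand, keeping hold of it until it stands on the slot's bottom; then let go. Leave the other two plaques standing upright on the stand, and do not disturb the demitasse, the pitcher, the bell and the crayon.

Things in the scene. Friction and masses are not known exactly. Their poses are not given: they have to be found in the camera images.
- case: Black specimen case, fixed, open, its lid (28 mm high) folded back flat on its +y side. Origin: centre of its underside; x is the short way of the case, y the long way. Outside 156 (x) x 176 (y) mm, rim 60 mm high, walls 8 mm, inner floor 6 mm above the underside. A plywood cradle with one slot is fixed inside.
- cradle_mid (a point): Point over the middle of the case, level with the cradle's top (52 mm above the case's underside). The plywood cradle is a block 100 (x) x 150 (y) x 46 mm, centred in the case's y, but fastened anywhere from -16 to +16 mm along the case's x from this point. Its place is not reported: find it by eye, or by feeling with the plaque's foot on the cradle's flat top.
- slot_depth (a point): Point at the middle of the case, level with the slot's bottom (12 mm above the case's underside). The cradle's one slot lies across its middle, along the case's y, open upward: 18 mm wide (x), 120 mm long (y), 40 mm deep, with a 4 mm 45 degree bevel round the mouth. Like the cradle it is -16 to +16 mm off this point along the case's x.
- stand: Dark wooden sorting stand, fixed, a board 225 (x) x 150 (y) x 12 mm with three lanes along its y, 75 mm apart, at x = -75, 0 and +75 mm, each 28 mm wide between ledges 10 mm high. Origin: centre of its underside.
- plaque_a: White porcelain plaque, a thin gilt line on both faces, standing on edge in a lane of the stand. 116 mm long (its y), 90 mm high (z). Thickness (x) 12, 16 or 20 mm: each of the three plaques has another, which is which is not told; grip it across its faces and read the opening. The slot is for the 16 mm one. 0.2 to 0.6 kg. Origin: centre of its underside, 12 mm above the stand's underside.
- plaque_b: Another plaque, as plaque_a but of another thickness.
- plaque_c: Another plaque, as plaque_a but of another thickness.
- demitasse: Small white gold-rimmed cup, 60 mm across, 58 mm high, loose. Origin: centre of its underside. Leave alone.
- pitcher: Cream ironstone pitcher, 116 mm across, 170 mm high, loose. Origin: centre of its underside. Leave alone.
- bell: Brass hand bell, 66 mm across, 107 mm high, loose. Origin: centre of its underside. Leave alone.
- crayon: Stub of red wax crayon, 60 mm long, 11 mm thick, lying. Origin: centre of its underside. Leave alone.
Things that resemble listed ones, but are neither listed nor needed, are in the scene too. Leave any purple look-alike of the plaque_b alone.

How it is judged:
On the way, in this order (a step that is already met when the one before it is completed fails the run):
1. the plaque of the middle thickness (16 mm) is lifted off the stand (z of plaque_c in the frame of stand above 0.035 m), for 0.1 s.
2. still held by the fingers, it is lowered in the slot to within 6 mm of the bottom (z of plaque_c in the frame of case below 0.018 m and x of plaque_c in the frame of case between -0.02 and 0.02 m and y of plaque_c in the frame of case between -0.006 and 0.006 m and contact force between the fingers and plaque_c above 1 N), for 0.05 s.
At the end, for the whole second after the job is handed in: The 16 mm plaque stands in the cradle's slot, within 3 mm of the slot's bottom, upright and square to the case within about 5 degrees, at rest and let go; the 12 mm and 20 mm plaques stand upright (within 8 degrees) on the stand, their centres within 100 mm of the stand's centre (z of plaque_c in the frame of case below 0.015 m and x of plaque_c in the frame of case between -0.02 and 0.02 m and y of plaque_c in the frame of case between -0.006 and 0.006 m and angle between plaque_c's own z axis and vertical below 0.09 rad and angle between the x axis of plaque_c and the x axis of case, either way round below 0.09 rad and linear speed of plaque_c below 0.02 m/s and z of each of plaque_a, plaque_b in the frame of stand below 0.02 m and angle between each of plaque_a, plaque_b's own z axis and vertical below 0.15 rad and horizontal distance between each of plaque_a, plaque_b and stand below 0.1 m); the robot touches nothing.
It fails at once if the demitasse is moved by more than 20 mm or tipped (distance of demitasse from where it was at the start of the episode above 0.02 m or angle between demitasse's own z axis and vertical above 0.3 rad).
It fails at once if the pitcher is moved by more than 20 mm or tipped (distance of pitcher from where it was at the start of the episode above 0.02 m or angle between pitcher's own z axis and vertical above 0.3 rad).
It fails at once if the bell is moved by more than 20 mm or tipped (distance of bell from where it was at the start of the episode above 0.02 m or angle between bell's own z axis and vertical above 0.3 rad).
It fails at once if the crayon is moved by more than 30 mm (distance of crayon from where it was at the start of the episode above 0.03 m).
It also fails if it takes over 64 s, if anything falls off the work surface, if the arm or the gripper's body presses on something with over 40 N, if the wrist force passes 120 N, or if a joint passes its speed limit or range.

### The arm

A 7-joint arm with a two-finger parallel gripper is mounted at the origin on the work surface. World frame = base frame: x ahead of the robot, y to its left, z up, the work surface at z = 0. Lengths are in m, angles in rad, forces in N, time in s.
With the tool pointing down it reaches from about 0.4 to 0.875 m from the base axis. Payload 19.3 kg.
Tool frame: the origin (TCP) lies at the very end of the fingers, on their centre line; the grasp point (between the pads) lies 19 mm behind it; z points along the fingers, y is the line along which they close (so a half turn about z gives the same grasp; the last joint's range is limited). The gripper opens to 85 mm and grips with 20 to 120 N. Pads are 22 mm wide; open, the fingers measure 114 mm over their backs; the gripper's body (76 mm by 85 mm) begins 54 mm behind the grasp point. The pads swing forward as they close: fully open they stand 13 mm farther back than shut.
Start: joints at [-1.324, 0.521, -0.036, 1.599, 0.021, 1.021, -0.113], TCP at [0.195, 0.594, 0.231] pointing down, gripper open.
Joint ranges: [-2.91, 2.91], [-0.3, 2.13], [-1.5, 1.42], [0.17, 2.43], [-1.26, 4.41], [0.16, 1.93], [-2.52, 2.52]. Speed limits (rad/s): [1.89, 1.89, 2.39, 2.39, 3.01, 3.01, 3.01].

### API

Orientations are given as [roll, pitch, yaw] about the fixed x, y, z axes, in that order (R = Rz(yaw) Ry(pitch) Rx(roll)).
In Python, from workcell import monitor, optics, workorder gives the robot as it stands.
- The arm moves only by the tool apply_moves, never from a script. Its arguments are lists of equal length, an entry for each row: "linear": the shift along the tool's x, y, z each as a share of 0.1 m, from -1 to 1, a list of three; "delta_rot": the turn, a rotation vector about the tool's x, y, z each as a share of 120 degrees, from -1 to 1, a list of three. A call has exactly 5 rows; each row is the pose to reach, as a shift and turn from the pose commanded when the call began, along the tool's axes at that moment; what a row does not reach only later rows make up. A row lasts 1/12 s, in which the tool goes at most 41.7 mm and 7.16 degrees, less where a joint would pass 70% of its speed; a pose out of reach is approached as far as the arm can. A call with a number of a shift or a turn outside -1 to 1 is refused whole. A call with a gripper value outside its range is refused whole. "gripper" is the opening, from -1 (shut) to 1 (fully open), set as the call begins (left out, the last holds). The fingers move at their own pace and stop on an object; "force" is the grip in N (left out, the last holds). Time passes only in rows, so rows that repeat a pose let the fingers close, or fill a call up. It gives the time, the measured TCP pose, the force, the opening and the grip force at its end, in the units of the state.
- monitor.observe(): the state, without advancing time (a new reading comes with each control period).
- optics.grab_frame(name): name is "scene" or "side" or "wrist"; returns (picture, depth): 420x560x3 uint8, red, green, blue; 420x560 float32, m along the optical axis (not along the pixel's ray), 0 where there is no reading.
- optics.camera_info(name): a dict with "fx", "fy", "cx", "cy" (pixels), "rvec" (rotation vector, rad) and "tvec" (3), from world to camera coordinates, as OpenCV has them; the wrist camera has in their place "T_tool_cam" (4x4, takes a point from camera to tool coordinates, whose origin is the TCP and whose axes are the flange's). Camera axes: x right, y down, z forward; pixel columns grow to the right and rows downward; lengths in m; the calibration is good to about 2 mm. The wrist camera is an equidistant fisheye: a pixel r from the principal point sees the ray r / f radians off the axis. A picture is of the moment at which its call begins: read the wrist's pose just before it. camera_info takes no time and is no camera call.
- workorder.job_done(): hands the job in; it is judged then, once.
The state is a dict: "clock": time; "qpos": joint angles; "qd": joint speeds; "joint_efforts": joint torques, N m; "position": TCP position; "tool_rot": TCP orientation; "force": force on the tool from outside, world axes, zero at the start; "moment": the same for the moment, N m; "grip_width": finger opening in m; "finger_force": force on a finger pad.
Only numpy, scipy, OpenCV 4.12 (cv2) and the standard library are available. Lean on these libraries where they do the work, as an engineer would, in place of code of your own. Each camera call takes 0.05 s, during which the arm holds its last target. There are 200 camera calls.

## Working session

There is one attempt and no reset: what is moved stays moved. The work goes in short steps, Python scripts to look and compute and a tool call to move; the robot and the scene stay as the last step left them, time stands still between calls to the robot, and variables do not carry over. Pictures are saved under pics/ and viewed, at most 10 in all, crops included, and the job is handed in when it is done.

Besides the shell and the picture viewer there is one more tool, called by a JSON object that holds its "op" and its "data", one argument or row to a line. apply_moves: Moves the arm, as the interface text tells. Its arguments: {"type":"object","properties":{"linear":{"type":"array"},"delta_rot":{"type":"array"},"gripper":{"type":"number"},"force":{"type":"number"}},"required":["linear","delta_rot"]}

```bash
mkdir -p pics; cat > h.py <<'E'
import numpy as np, cv2
from workcell import monitor, optics, workorder
from scipy.spatial.transform import Rotation as R
def cloud(name):
    s=monitor.observe(); im,d=optics.grab_frame(name); i=optics.camera_info(name)
    v,u=np.mgrid[:420,:560]
    if 'rvec' in i:
        M=cv2.Rodrigues(np.array(i['rvec'],float))[0]; t=np.array(i['tvec']).ravel()
        P=np.stack([(u-i['cx'])/i['fx']*d,(v-i['cy'])/i['fy']*d,d],-1)
        W=(P-t)@M
    else:
        x=(u-i['cx'])/i['fx'];y=(v-i['cy'])/i['fy'];r=np.hypot(x,y)+1e-9
        k=np.tan(np.minimum(r,1.5))/r
        P=np.stack([x*k*d,y*k*d,d],-1); T=np.array(i['T_tool_cam'])
        P=P@T[:3,:3].T+T[:3,3]
        W=P@R.from_euler('xyz',s['tool_rot']).as_matrix().T+np.array(s['position'])
    W[d==0]=np.nan
    return im,d,W
E
python3 - <<'E'
from h import *
s=monitor.observe();print(s)
for n in('scene','side'):
    im,d,W=cloud(n);np.savez(''+n,im=im,W=W);cv2.imwrite(f'pics/{n}.png',im[...,::-1]);print(n,(d>0).mean(),optics.camera_info(n))
im,d,W=cloud('wrist');np.savez('wrist',im=im,W=W);print(optics.camera_info('wrist'))
cv2.imwrite('pics/all.png',np.hstack([cv2.resize(im,(400,300)) ])[...,::-1])
E
```

```text
{'clock': 0.0, 'qpos': array([-1.32422234,  0.52201799, -0.03632544,  1.60004399,  0.02119817,
        1.02108926, -0.11284549]), 'qd': array([ 1.49790036e-03,  9.79856222e-04,  4.26185485e-04,  8.26286226e-05,
       -6.28503219e-04,  7.48784954e-04, -1.10000032e-03]), 'joint_efforts': array([-3.74873023e-03, -9.27076936e+01,  1.97830126e+00, -3.69947648e+01,
        1.77066569e-02,  7.86020304e-03,  2.31086062e-06]), 'position': array([0.19461532, 0.5935515 , 0.23071039]), 'tool_rot': array([-3.14042204e+00,  8.42091821e-05,  2.82476124e+00]), 'force': array([ 0.2502051 , -0.25192515,  0.66266622]), 'moment': array([ 0.07491174, -0.04094262,  0.04145355]), 'finger_force': 0.0, 'grip_width': 0.08535688637440685}
scene 0.9960714285714286 {'fx': 424.75041110542185, 'fy': 424.75041110542185, 'cx': 276.95524888368027, 'cy': 204.80778937220188, 'rvec': array([ 1.17365145,  2.56648219, -0.73881964]), 'tvec': array([ 0.44284934, -0.30741891,  1.25283494])}
side 0.9959736394557823 {'fx': 444.9840863961119, 'fy': 444.9840863961119, 'cx': 275.32835765707546, 'cy': 214.74167011718666, 'rvec': array([ 0.7592451 , -2.44279196,  1.26848315]), 'tvec': array([0.45869384, 0.28045873, 0.53617329])}
{'fx': 325.19226210127806, 'fy': 325.19226210127806, 'cx': 274.1272106781725, 'cy': 212.63418859613913, 'T_tool_cam': array([[ 4.44552007e-04, -9.47733624e-01, -3.19062346e-01,
         8.18870767e-02],
       [ 9.99999536e-01,  6.94013970e-04, -6.68172151e-04,
        -1.58190051e-03],
       [ 8.54682939e-04, -3.19061901e-01,  9.47733492e-01,
        -1.42108439e-01],
       [ 0.00000000e+00,  0.00000000e+00,  0.00000000e+00,
         1.00000000e+00]])}
```

View pics/scene.png

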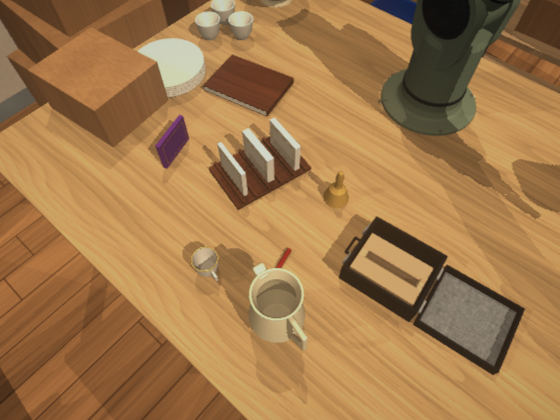

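View pics/side.png

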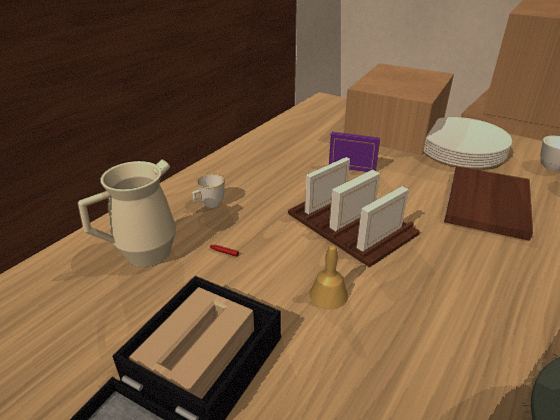

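The scene view shows three white plaques on the stand at (232,170), (258,155) and (284,145). The candidates that could be confused with them are the purple plaque (172,141), the brown board (250,83) and the plates (170,65), none of which I want. The case is at (393,267) with its slot at (393,260), and the bell at (337,190) is close to the stand.

```bash
cat > m.py <<'E'
from h import *
for n in('scene','side'):
    z=np.load(n+'.npz');im,W=z['im'].astype(int),z['W'];Z=W[...,2]
    print(n,'table z',np.nanmedian(Z))
    hsv=cv2.cvtColor(z['im'],cv2.COLOR_RGB2HSV)
    # plaques top faces
    roi=np.zeros(Z.shape,np.uint8)
    if n=='scene': roi[110:205,210:312]=1
    else: roi[150:255,295:415]=1
    top=((Z>.096)&(Z<.108)&(roi>0)).astype(np.uint8)
    k,l,st,c=cv2.connectedComponentsWithStats(top)
    for i in range(1,k):
        if st[i,4]<40: continue
        p=W[l==i];r=cv2.minAreaRect(p[:,:2].astype(np.float32)*1000);print('plq',c[i].round(),st[i,4],np.round(r[0],1),np.round(r[1],1),r[2],p[:,2].mean())
    # whole-plaque
    m=(Z>.03)&(roi>0)
    k,l,st,c=cv2.connectedComponentsWithStats(m.astype(np.uint8))
    for i in range(1,k):
        if st[i,4]<100: continue
        p=W[l==i];r=cv2.minAreaRect(p[:,:2].astype(np.float32)*1000);print('body',c[i].round(),np.round(r[0],1),np.round(r[1],1),r[2])
    # cradle top, case rim, others
    roi=np.zeros(Z.shape,np.uint8)
    if n=='scene': roi[210:325,330:450]=1
    else: roi[270:420,100:290]=1
    v=hsv[...,2]
    for nm,m in (('cradle',(abs(Z-.052)<.004)&(v>90)),('rim',(abs(Z-.06)<.005)&(v<60)),('slot',(Z<.045)&(v>50)&(Z>.008))):
        m=m&(roi>0);k,l,st,c=cv2.connectedComponentsWithStats(m.astype(np.uint8))
        for i in range(1,k):
            if st[i,4]<80: continue
            p=W[l==i];r=cv2.minAreaRect(p[:,:2].astype(np.float32)*1000);print(nm,c[i].round(),st[i,4],np.round(r[0],1),np.round(r[1],1),round(r[2],1),p[:,2].mean().round(4))
z=np.load('scene.npz');W=z['W'];Z=W[...,2]
for nm,(u0,u1,v0,v1) in dict(bell=(322,352,168,210),cup=(190,220,245,282),pitch=(245,308,268,345),purple=(155,190,115,166),case=(335,450,215,320),stand=(208,312,118,206)).items():
    m=Z[v0:v1,u0:u1]>.008 ;p=W[v0:v1,u0:u1][m];r=cv2.minAreaRect(p[:,:2].astype(np.float32)*1000);print(nm,np.round(r[0]),np.round(r[1]),round(r[2],1),p[:,2].max().round(3))
E
python3 m.py
python3 -c "
import cv2
a=cv2.imread('pics/scene.png');cv2.imwrite('pics/crop.png',cv2.resize(a[105:325,200:460],(780,660)[:2],interpolation=cv2.INTER_CUBIC)[:600])"
```

```text
scene table z 0.0008105068124884945
plq [284. 133.] 272 [ 439.3 -181.8] [116.9  18.2] 74.40948486328125 0.10223644725989839
plq [257. 145.] 344 [ 510.7 -208. ] [117.5  21. ] 74.62474060058594 0.10225849569230587
plq [231. 158.] 222 [ 582.9 -228.2] [117.4  13.3] 74.85812377929688 0.10205852143112841
body [284. 142.] [ 439.2 -182.3] [120.5  18.5] 74.76853942871094
body [258. 153.] [ 510.4 -208. ] [118.9  22.3] 75.04512786865234
body [232. 166.] [ 583.  -228.4] [119.8  13.5] 74.85812377929688
cradle [392. 268.] 2587 [545.3 213. ] [103.  149.9] 5.5 0.0522
rim [404. 273.] 782 [535.  213.4] [154.9 172.7] 5.8 0.0596
slot [382. 238.] 387 [515.3 141.6] [ 70.5 154.4] 62.8 0.0253
slot [391. 268.] 379 [540.4 212.4] [ 12.9 120.3] 5.5 0.0294
slot [436. 301.] 793 [521.8 336. ] [154.8  69.5] 5.5 0.0148
slot [363. 288.] 354 [612.  201.5] [  3.9 140. ] 5.5 0.026
side table z 0.0022904200737137582
plq [328. 168.] 300 [ 583.8 -225.3] [116.8  17. ] 75.36305236816406 0.1019976985613331
plq [355. 182.] 462 [ 510.3 -205.5] [116.7  23. ] 73.99303436279297 0.10246343931958889
plq [384. 200.] 454 [ 439.  -179.
[... 167 characters left out ...]
9.9] [197.2 334.9] 16.64436149597168
cradle [191. 338.] 5512 [547.1 214.8] [102.3 151.4] 5.5 0.0535
rim [197. 345.] 2856 [534.  214.4] [156.6 176.5] 5.4 0.0604
slot [192. 338.] 724 [556.2 212.7] [117.8  13.9] 89.7 0.0333
slot [224. 359.] 1079 [497.5 208.6] [  2.9 146.8] 5.7 0.0277
slot [132. 383.] 155 [577.3 310. ] [45.9  8.6] 3.6 0.0322
slot [124. 409.] 1009 [551.8 338.1] [83.4 39.2] 6.0 0.0098
slot [186. 413.] 162 [486.2 301.1] [41.7  9.2] 2.3 0.0331
bell [453.   1.] [53. 54.] 63.7 0.109
cup [ 796. -100.] [60. 67.] 23.8 0.063
pitch [795. 101.] [133. 114.] 39.2 0.176
purple [ 615. -415.] [118.  15.] 16.8 0.096
case [531. 235.] [160. 262.] 5.6 0.066
stand [ 497. -255.] [257. 225.] 75.0 0.107
```

View pics/crop.png

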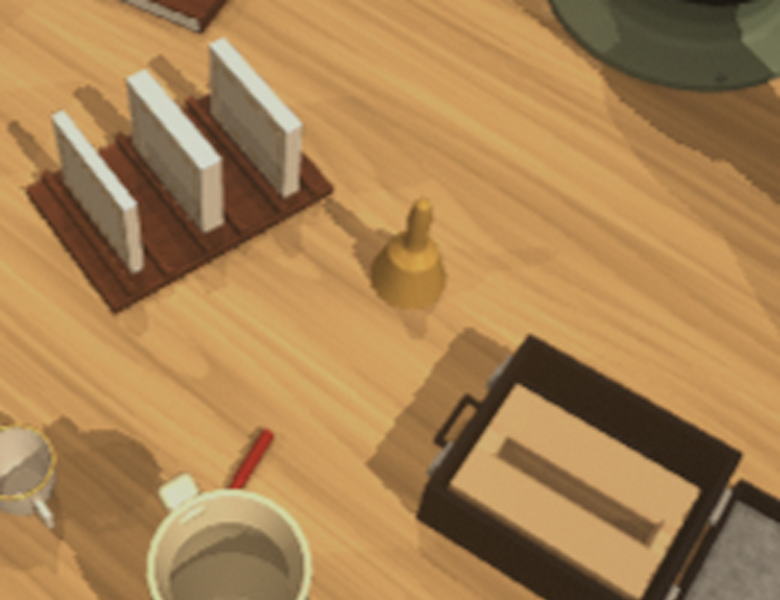

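The crop confirms three white plaques: thinnest at the left, thickest in the middle, and middle thickness nearest the robot. The measured tops are about 13, 21 and 18 mm, so the 16 mm plaque is the one at world (0.439, -0.181), with its long axis at 74.5°. The slot is at about (0.546, 0.214), with its axis at 95.5°. Next I plan the arc over to the plaque.

```bash
cat >> h.py <<'E'
def plan(x,y,yawdeg,n,z=None,s=None):
    "n identical calls in tool axes reaching (x,y,yaw); prints values in move units"
    s=s or monitor.observe();p=s['position'];psi=s['tool_rot'][2]
    d=(np.radians(yawdeg)-psi+np.pi)%(2*np.pi)-np.pi;a=d/n
    A=sum(np.exp(1j*(psi+a*k)) for k in range(n))
    w=((x-p[0])+1j*(y-p[1]))/A   # in-frame step: real=tool x, imag = -tool y
    dz=0 if z is None else (p[2]-z)/n
    print('lin',np.round([w.real*10,-w.imag*10,dz*10],3),'rotz',round(-np.degrees(a)/120,4),'roll/pitch err deg',np.degrees([s['tool_rot'][0],s['tool_rot'][1]]).round(2))
E
python3 -c "
from h import *
plan(.439,-.181,74.5,10)"
```

```text
lin [-0.865 -0.232  0.   ] rotz 0.0728 roll/pitch err deg [-179.95    0.  ]
```

{"op": "apply_moves", "data": {
  "linear": [
    [-0.173, -0.046, 0],
    [-0.346, -0.093, 0],
    [-0.519, -0.139, 0],
    [-0.692, -0.186, 0],
    [-0.865, -0.232, 0]
  ],
  "delta_rot": [
    [0, 0, 0.0146],
    [0, 0, 0.0291],
    [0, 0, 0.0437],
    [0, 0, 0.0582],
    [0, 0, 0.0728]
  ],
  "gripper": 0.1
}}

```text
clock: 0.57
position: [0.2717, 0.5435, 0.2314]
tool_rot: [3.142, 0.0, 2.668]
force: [-0.7, -0.0, 1.0]
grip_width: 0.0472
finger_force: 0.0
```

{"op": "apply_moves", "data": {
  "linear": [
    [-0.173, -0.046, 0],
    [-0.346, -0.093, 0],
    [-0.519, -0.139, 0],
    [-0.692, -0.186, 0],
    [-0.865, -0.232, 0]
  ],
  "delta_rot": [
    [0, 0, 0.0146],
    [0, 0, 0.0291],
    [0, 0, 0.0437],
    [0, 0, 0.0582],
    [0, 0, 0.0728]
  ]
}}

```text
clock: 0.98
position: [0.3376, 0.4838, 0.2314]
tool_rot: [3.142, -0.0, 2.517]
force: [0.6, 0.3, 0.4]
grip_width: 0.0467
finger_force: 0.0
```

{"op": "apply_moves", "data": {
  "linear": [
    [-0.173, -0.046, 0],
    [-0.346, -0.093, 0],
    [-0.519, -0.139, 0],
    [-0.692, -0.186, 0],
    [-0.865, -0.232, 0]
  ],
  "delta_rot": [
    [0, 0, 0.0146],
    [0, 0, 0.0291],
    [0, 0, 0.0437],
    [0, 0, 0.0582],
    [0, 0, 0.0728]
  ]
}}

```text
clock: 1.4
position: [0.3941, 0.4144, 0.2313]
tool_rot: [3.142, -0.0, 2.364]
force: [0.6, 0.1, 0.9]
grip_width: 0.0471
finger_force: 0.0
```

{"op": "apply_moves", "data": {
  "linear": [
    [-0.173, -0.046, 0],
    [-0.346, -0.093, 0],
    [-0.519, -0.139, 0],
    [-0.692, -0.186, 0],
    [-0.865, -0.232, 0]
  ],
  "delta_rot": [
    [0, 0, 0.0146],
    [0, 0, 0.0291],
    [0, 0, 0.0437],
    [0, 0, 0.0582],
    [0, 0, 0.0728]
  ]
}}

```text
clock: 1.82
position: [0.4395, 0.3372, 0.2313]
tool_rot: [3.142, -0.0, 2.212]
force: [0.3, -0.0, 0.9]
grip_width: 0.0471
finger_force: 0.0
```

{"op": "apply_moves", "data": {
  "linear": [
    [-0.173, -0.046, 0],
    [-0.346, -0.093, 0],
    [-0.519, -0.139, 0],
    [-0.692, -0.186, 0],
    [-0.865, -0.232, 0]
  ],
  "delta_rot": [
    [0, 0, 0.0146],
    [0, 0, 0.0291],
    [0, 0, 0.0437],
    [0, 0, 0.0582],
    [0, 0, 0.0728]
  ]
}}

```text
clock: 2.23
position: [0.4727, 0.254, 0.2314]
tool_rot: [3.142, -0.0, 2.059]
force: [-0.1, 0.0, 0.4]
grip_width: 0.047
finger_force: 0.0
```

{"op": "apply_moves", "data": {
  "linear": [
    [0, 0, 0],
    [0, 0, 0],
    [0, 0, 0],
    [0, 0, 0],
    [0, 0, 0]
  ],
  "delta_rot": [
    [0, 0, 0],
    [0, 0, 0],
    [0, 0, 0],
    [0, 0, 0],
    [0, 0, 0]
  ]
}}

```text
clock: 2.65
position: [0.4719, 0.2562, 0.2312]
tool_rot: [-3.142, -0.0, 2.064]
force: [0.3, 0.5, -1.1]
grip_width: 0.0466
finger_force: 0.0
```

```bash
python3 - <<'E'
from h import *
im,d,W=cloud('wrist');np.savez('wcase',im=im,W=W);Z=W[...,2]
hsv=cv2.cvtColor(im,cv2.COLOR_RGB2HSV);v=hsv[...,2]
cv2.imwrite('pics/wcase.png',im[...,::-1])
XY=(np.hypot(W[...,0]-.54,W[...,1]-.21)<.13)
for nm,m in (('cradle',(abs(Z-.052)<.003)&(v>80)),('rim',(abs(Z-.06)<.003)&(v<70)),('slot',(Z<.045)&(Z>.008)&(v>40))):
    m=m&XY;k,l,st,c=cv2.connectedComponentsWithStats(m.astype(np.uint8))
    for i in range(1,k):
        if st[i,4]<200: continue
        p=W[l==i];r=cv2.minAreaRect(p[:,:2].astype(np.float32)*1000);print(nm,c[i].round(),st[i,4],np.round(r[0],1),np.round(r[1],1),round(r[2],1),p[:,2].mean().round(4))
plan(.439,-.181,74.5,5)
E
```

```text
cradle [314. 241.] 8130 [545.8 212.9] [101.4 151.3] 5.8 0.0515
rim [332. 192.] 1749 [528.5 247.6] [153.5 104.9] 4.9 0.0593
slot [327. 165.] 1771 [491.5 264.4] [230.6 114. ] 50.4 0.0273
slot [292. 235.] 1652 [535.1 209.3] [140.1 157.7] 6.1 0.028
slot [316. 246.] 1497 [547.3 211.2] [ 16.7 119.8] 5.0 0.0229
lin [-0.867 -0.233  0.   ] rotz 0.0729 roll/pitch err deg [-1.7999e+02 -1.0000e-02]
```

View pics/wcase.png

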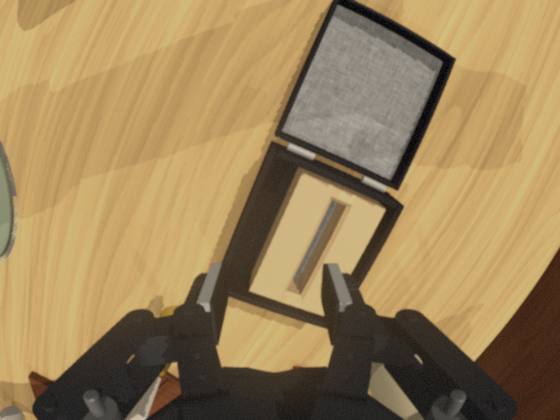

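The wrist view shows the cradle centred at pixel (314,241), with its slot running from (335,205) to (297,290). The cradle centre comes out at (0.546, 0.213), which agrees with the scene view. I continue to the plaque.

{"op": "apply_moves", "data": {
  "linear": [
    [-0.173, -0.046, 0],
    [-0.346, -0.093, 0],
    [-0.519, -0.139, 0],
    [-0.692, -0.186, 0],
    [-0.867, -0.233, 0]
  ],
  "delta_rot": [
    [0, 0, 0.0146],
    [0, 0, 0.0291],
    [0, 0, 0.0437],
    [0, 0, 0.0582],
    [0, 0, 0.0729]
  ]
}}

```text
clock: 3.12
position: [0.4929, 0.166, 0.2314]
tool_rot: [3.141, 0.0, 1.906]
force: [-0.4, 0.3, -0.2]
grip_width: 0.0468
finger_force: 0.0
```

{"op": "apply_moves", "data": {
  "linear": [
    [-0.173, -0.046, 0],
    [-0.346, -0.093, 0],
    [-0.519, -0.139, 0],
    [-0.692, -0.186, 0],
    [-0.867, -0.233, 0]
  ],
  "delta_rot": [
    [0, 0, 0.0146],
    [0, 0, 0.0291],
    [0, 0, 0.0437],
    [0, 0, 0.0582],
    [0, 0, 0.0729]
  ]
}}

```text
clock: 3.53
position: [0.4994, 0.0769, 0.2313]
tool_rot: [3.142, -0.0, 1.754]
force: [-0.6, 0.6, -0.5]
grip_width: 0.0468
finger_force: 0.0
```

{"op": "apply_moves", "data": {
  "linear": [
    [-0.173, -0.046, 0],
    [-0.346, -0.093, 0],
    [-0.519, -0.139, 0],
    [-0.692, -0.186, 0],
    [-0.867, -0.233, 0]
  ],
  "delta_rot": [
    [0, 0, 0.0146],
    [0, 0, 0.0291],
    [0, 0, 0.0437],
    [0, 0, 0.0582],
    [0, 0, 0.0729]
  ]
}}

```text
clock: 3.95
position: [0.4921, -0.0125, 0.2313]
tool_rot: [-3.142, -0.0, 1.601]
force: [-0.1, 0.6, 0.8]
grip_width: 0.0467
finger_force: 0.0
```

{"op": "apply_moves", "data": {
  "linear": [
    [-0.173, -0.046, 0],
    [-0.346, -0.093, 0],
    [-0.519, -0.139, 0],
    [-0.692, -0.186, 0],
    [-0.867, -0.233, 0]
  ],
  "delta_rot": [
    [0, 0, 0.0146],
    [0, 0, 0.0291],
    [0, 0, 0.0437],
    [0, 0, 0.0582],
    [0, 0, 0.0729]
  ]
}}

```text
clock: 4.37
position: [0.4714, -0.0998, 0.2313]
tool_rot: [-3.142, -0.0, 1.449]
force: [-0.1, -0.7, 0.3]
grip_width: 0.0471
finger_force: 0.0
```

```bash
cat > pl.py <<'E'
from h import *
im,d,W=cloud('wrist');Z=W[...,2]
XY=(np.hypot(W[...,0]-.51,W[...,1]+.205)<.16)
m=(abs(Z-.102)<.004)&XY&(im.min(-1)>90);k,l,st,c=cv2.connectedComponentsWithStats(m.astype(np.uint8))
for i in range(1,k):
    if st[i,4]<60: continue
    p=W[l==i];r=cv2.minAreaRect(p[:,:2].astype(np.float32)*1000);print(c[i].round(),st[i,4],np.round(r[0],1),np.round(r[1],1),round(r[2],1),p[:,2].mean().round(4))
cv2.imwrite('pics/wpl.png',im[...,::-1])
plan(.439,-.181,74.5,1)
E
python3 pl.py
```

```text
[252. 278.] 1667 [ 438.8 -181.3] [115.9  16.6] 74.7 0.1015
[337. 256.] 379 [ 522.  -164.8] [26.  20.2] 75.5 0.1014
[399. 285.] 697 [ 588.  -207.7] [74.2 13.5] 75.0 0.1014
[317. 321.] 680 [ 505.  -225.5] [81.6 20.2] 75.6 0.1015
lin [-0.813 -0.213  0.   ] rotz 0.0682 roll/pitch err deg [1.8e+02 6.0e-02]
```

View pics/wpl.png

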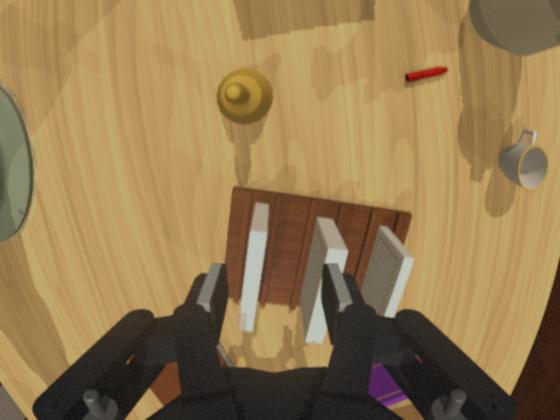

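The wrist view shows the three plaques at (252,278), (325,285) and (390,280), measured at 16.6, 20.2 and 13.5 mm. The left one is the target, centred at (0.4388, -0.1813).

{"op": "apply_moves", "data": {
  "linear": [
    [-0.16, -0.042, 0],
    [-0.33, -0.084, 0],
    [-0.49, -0.126, 0],
    [-0.65, -0.17, 0],
    [-0.813, -0.213, 0]
  ],
  "delta_rot": [
    [0, 0, 0.0136],
    [0, 0, 0.0272],
    [0, 0, 0.041],
    [0, 0, 0.0545],
    [0, 0, 0.0682]
  ]
}}

```text
clock: 4.83
position: [0.4404, -0.1779, 0.2313]
tool_rot: [-3.142, -0.0, 1.306]
force: [0.2, 0.3, -0.4]
grip_width: 0.0468
finger_force: 0.0
```

{"op": "apply_moves", "data": {
  "linear": [
    [0, 0, 0],
    [0, 0, 0.05],
    [0, 0, 0.2],
    [0, 0, 0.35],
    [0, 0, 0.5]
  ],
  "delta_rot": [
    [0, 0, 0],
    [0, 0, 0],
    [0, 0, 0],
    [0, 0, 0],
    [0, 0, 0]
  ]
}}

```text
clock: 5.25
position: [0.4414, -0.1759, 0.1804]
tool_rot: [3.141, -0.0, 1.31]
force: [0.3, -0.0, 0.2]
grip_width: 0.0468
finger_force: 0.0
```

{"op": "apply_moves", "data": {
  "linear": [
    [0, 0, 0],
    [0, 0, 0],
    [0, 0, 0],
    [0, 0, 0],
    [0, 0, 0]
  ],
  "delta_rot": [
    [0, 0, 0],
    [0, 0, 0],
    [0, 0, 0],
    [0, 0, 0],
    [0, 0, 0]
  ]
}}

```text
clock: 5.67
position: [0.4417, -0.1764, 0.182]
tool_rot: [3.14, -0.0, 1.309]
force: [0.7, 0.2, 0.5]
grip_width: 0.0466
finger_force: 0.0
```

```bash
python3 pl.py; python3 -c "
from h import *
plan(.4388,-.1813,74.7,1,.067)"
```

```text
[272. 219.] 3154 [ 439.  -181.7] [115.4  16. ] 74.8 0.1015
[371. 225.] 3314 [ 509.8 -208.6] [116.2  20.8] 74.7 0.1015
[453. 228.] 1666 [ 582.3 -228.6] [116.2  13.5] 74.7 0.1014
lin [-0.051 -0.014  0.   ] rotz 0.0042 roll/pitch err deg [ 1.7994e+02 -1.0000e-02]
lin [-0.055 -0.015  1.148] rotz 0.0025 roll/pitch err deg [ 1.7994e+02 -1.0000e-02]
```

{"op": "apply_moves", "data": {
  "linear": [
    [-0.055, -0.015, 0.1],
    [-0.055, -0.015, 0.25],
    [-0.055, -0.015, 0.4],
    [-0.055, -0.015, 0.55],
    [-0.055, -0.015, 0.7]
  ],
  "delta_rot": [
    [0, 0, 0.003],
    [0, 0, 0.003],
    [0, 0, 0.003],
    [0, 0, 0.003],
    [0, 0, 0.003]
  ]
}}

```text
clock: 6.13
position: [0.4381, -0.1817, 0.1102]
tool_rot: [-3.142, 0.0, 1.302]
force: [0.7, -0.1, 0.1]
grip_width: 0.0469
finger_force: 0.0
```

{"op": "apply_moves", "data": {
  "linear": [
    [0, 0, 0.12],
    [0, 0, 0.24],
    [0, 0, 0.36],
    [0, 0, 0.45],
    [0, 0, 0.45]
  ],
  "delta_rot": [
    [0, 0, 0],
    [0, 0, 0],
    [0, 0, 0],
    [0, 0, 0],
    [0, 0, 0]
  ]
}}

```text
clock: 6.55
position: [0.4374, -0.1814, 0.0647]
tool_rot: [-3.139, 0.0, 1.302]
force: [-1.0, 1.4, -0.8]
grip_width: 0.0468
finger_force: 0.0
```

{"op": "apply_moves", "data": {
  "linear": [
    [0, 0, 0],
    [0, 0, 0],
    [0, 0, 0],
    [0, 0, 0],
    [0, 0, 0]
  ],
  "delta_rot": [
    [0, 0, 0],
    [0, 0, 0],
    [0, 0, 0],
    [0, 0, 0],
    [0, 0, 0]
  ],
  "gripper": -1,
  "force": 50
}}

```text
clock: 6.97
position: [0.4387, -0.1815, 0.0669]
tool_rot: [3.141, 0.0, 1.302]
force: [-3.2, -0.9, 8.0]
grip_width: 0.015
finger_force: 50.3
```

{"op": "apply_moves", "data": {
  "linear": [
    [0, 0, 0],
    [0, 0, 0],
    [0, 0, 0],
    [0, 0, 0],
    [0, 0, 0]
  ],
  "delta_rot": [
    [0, 0, 0],
    [0, 0, 0],
    [0, 0, 0],
    [0, 0, 0],
    [0, 0, 0]
  ]
}}

```text
clock: 7.38
position: [0.4388, -0.1815, 0.0669]
tool_rot: [3.141, -0.0, 1.303]
force: [-2.0, -1.1, 7.5]
grip_width: 0.0158
finger_force: 50.3
```

The grip reads 15.8 mm, so this is the 16 mm plaque. I lift it.

{"op": "apply_moves", "data": {
  "linear": [
    [0, 0, -0.08],
    [0, 0, -0.2],
    [0, 0, -0.4],
    [0, 0, -0.6],
    [0, 0, -0.8]
  ],
  "delta_rot": [
    [0, 0, 0],
    [0, 0, 0],
    [0, 0, 0],
    [0, 0, 0],
    [0, 0, 0]
  ]
}}

```text
clock: 7.8
position: [0.4382, -0.1813, 0.1477]
tool_rot: [-3.141, 0.0, 1.302]
force: [0.6, -0.5, -3.6]
grip_width: 0.0158
finger_force: 49.1
```

{"op": "apply_moves", "data": {
  "linear": [
    [0, 0, -0.2],
    [0, 0, -0.4],
    [0, 0, -0.6],
    [0, 0, -0.8],
    [0, 0, -0.85]
  ],
  "delta_rot": [
    [0, 0, 0],
    [0, 0, 0],
    [0, 0, 0],
    [0, 0, 0],
    [0, 0, 0]
  ]
}}

```text
clock: 8.22
position: [0.4391, -0.1816, 0.2342]
tool_rot: [3.138, -0.001, 1.302]
force: [0.4, -0.3, -3.2]
grip_width: 0.0157
finger_force: 49.3
```

```bash
python3 -c "
from h import *
print(monitor.observe())
plan(.546,.213,95.5,5)
im,d,W=cloud('wrist');np.savez('wheld',im=im,W=W);cv2.imwrite('pics/wheld.png',im[...,::-1])"
```

```text
{'clock': 8.2167, 'qpos': array([-0.17150915,  0.31515934,  0.55088796,  2.0014326 , -0.2138227 ,
        0.87717819,  0.22608849]), 'qd': array([-0.03017074, -0.04516632,  0.01481384, -0.02985918,  0.03732831,
        0.07486081, -0.03384915]), 'joint_efforts': array([ -0.39906043, -58.45828414,   7.88095593, -32.59757638,
         0.36762902,   0.96861374,  -0.369371  ]), 'position': array([ 0.43912169, -0.18164463,  0.23420918]), 'tool_rot': array([ 3.13820059e+00, -6.30789614e-04,  1.30237663e+00]), 'force': array([ 0.4488736 , -0.31441787, -3.22505328]), 'moment': array([-0.04440934, -0.11102098,  0.01530436]), 'finger_force': 49.26052272319794, 'grip_width': 0.015653617777089093}
lin [0.814 0.116 0.   ] rotz -0.0348 roll/pitch err deg [ 1.7981e+02 -4.0000e-02]
```

View pics/wheld.png

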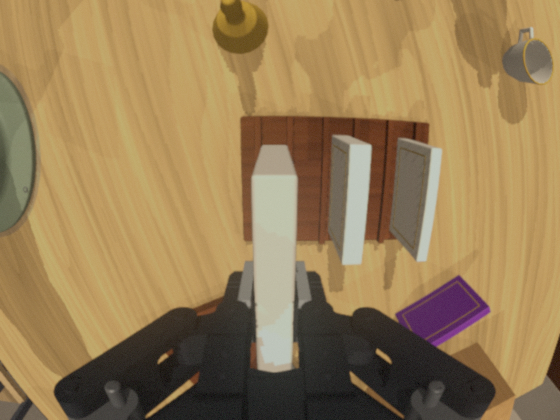

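The plaque is held straight between the fingers, with its top spanning (275,175) to (275,365). The other two still stand at (348,200) and (415,198). I carry it to the case.

{"op": "apply_moves", "data": {
  "linear": [
    [0.1, 0.015, 0],
    [0.26, 0.04, 0],
    [0.44, 0.06, 0],
    [0.63, 0.09, 0],
    [0.814, 0.116, 0]
  ],
  "delta_rot": [
    [0, 0, -0.005],
    [0, 0, -0.012],
    [0, 0, -0.02],
    [0, 0, -0.027],
    [0, 0, -0.0348]
  ]
}}

```text
clock: 8.68
position: [0.4711, -0.1044, 0.2301]
tool_rot: [-3.14, 0.0, 1.377]
force: [0.2, 0.2, -2.7]
grip_width: 0.0156
finger_force: 49.3
```

{"op": "apply_moves", "data": {
  "linear": [
    [0.163, 0.023, 0],
    [0.326, 0.046, 0],
    [0.488, 0.07, 0],
    [0.651, 0.093, 0],
    [0.814, 0.116, 0]
  ],
  "delta_rot": [
    [0, 0, -0.007],
    [0, 0, -0.014],
    [0, 0, -0.021],
    [0, 0, -0.028],
    [0, 0, -0.0348]
  ]
}}

```text
clock: 9.1
position: [0.4987, -0.0268, 0.231]
tool_rot: [-3.141, 0.0, 1.45]
force: [-0.0, 0.3, -3.0]
grip_width: 0.0153
finger_force: 49.2
```

{"op": "apply_moves", "data": {
  "linear": [
    [0.163, 0.023, 0],
    [0.326, 0.046, 0],
    [0.488, 0.07, 0],
    [0.651, 0.093, 0],
    [0.814, 0.116, 0]
  ],
  "delta_rot": [
    [0, 0, -0.007],
    [0, 0, -0.014],
    [0, 0, -0.021],
    [0, 0, -0.028],
    [0, 0, -0.0348]
  ]
}}

```text
clock: 9.52
position: [0.5202, 0.0527, 0.2313]
tool_rot: [-3.142, -0.0, 1.523]
force: [-0.3, -0.7, -3.4]
grip_width: 0.0153
finger_force: 49.2
```

{"op": "apply_moves", "data": {
  "linear": [
    [0.163, 0.023, 0],
    [0.326, 0.046, 0],
    [0.488, 0.07, 0],
    [0.651, 0.093, 0],
    [0.814, 0.116, 0]
  ],
  "delta_rot": [
    [0, 0, -0.007],
    [0, 0, -0.014],
    [0, 0, -0.021],
    [0, 0, -0.028],
    [0, 0, -0.0348]
  ]
}}

```text
clock: 9.93
position: [0.5357, 0.1334, 0.2313]
tool_rot: [-3.141, -0.0, 1.596]
force: [-0.5, 0.1, -3.3]
grip_width: 0.015
finger_force: 49.2
```

{"op": "apply_moves", "data": {
  "linear": [
    [0.18, 0.025, 0],
    [0.37, 0.05, 0],
    [0.55, 0.08, 0],
    [0.7, 0.1, 0],
    [0.814, 0.116, 0]
  ],
  "delta_rot": [
    [0, 0, -0.007],
    [0, 0, -0.014],
    [0, 0, -0.021],
    [0, 0, -0.028],
    [0, 0, -0.0348]
  ]
}}

```text
clock: 10.35
position: [0.5452, 0.2157, 0.2311]
tool_rot: [-3.141, -0.0, 1.67]
force: [0.4, -0.7, -3.0]
grip_width: 0.0154
finger_force: 49.2
```

{"op": "apply_moves", "data": {
  "linear": [
    [0, 0, 0],
    [0, 0, 0],
    [0, 0, 0.1],
    [0, 0, 0.2],
    [0, 0, 0.3]
  ],
  "delta_rot": [
    [0, 0, 0],
    [0, 0, 0],
    [0, 0, 0],
    [0, 0, 0],
    [0, 0, 0]
  ]
}}

```text
clock: 10.77
position: [0.545, 0.2126, 0.2001]
tool_rot: [-3.141, 0.0, 1.666]
force: [-1.1, 1.1, -3.2]
grip_width: 0.0155
finger_force: 49.3
```

{"op": "apply_moves", "data": {
  "linear": [
    [0, 0, 0.2],
    [0, 0, 0.35],
    [0, 0, 0.45],
    [0, 0, 0.5],
    [0, 0, 0.5]
  ],
  "delta_rot": [
    [0, 0, 0],
    [0, 0, 0],
    [0, 0, 0],
    [0, 0, 0],
    [0, 0, 0]
  ]
}}

```text
clock: 11.18
position: [0.5448, 0.2129, 0.1501]
tool_rot: [-3.14, 0.001, 1.667]
force: [0.6, 0.5, -3.5]
grip_width: 0.0152
finger_force: 49.2
```

{"op": "apply_moves", "data": {
  "linear": [
    [0, 0, 0],
    [0, 0, 0],
    [0, 0, 0],
    [0, 0, 0],
    [0, 0, 0]
  ],
  "delta_rot": [
    [0, 0, 0],
    [0, 0, 0],
    [0, 0, 0],
    [0, 0, 0],
    [0, 0, 0]
  ]
}}

```text
clock: 11.6
position: [0.5453, 0.2135, 0.1517]
tool_rot: [3.141, -0.0, 1.667]
force: [-1.6, -0.2, -3.7]
grip_width: 0.0153
finger_force: 49.1
```

```bash
cat > ck.py <<'E'
from h import *
s=monitor.observe();p=s['position'];yw=np.degrees(s['tool_rot'][2]);print(p,yw,s['tool_rot'])
zt=p[2]+.035
for n in ('wrist','scene','side'):
    im,d,W=cloud(n);Z=W[...,2];cv2.imwrite(f'pics/ck_{n}.png',im[...,::-1])
    for nm,m in (('plaque',(abs(Z-zt)<.005)&(im.min(-1)>80)),('cradle',(abs(Z-.0518)<.003)&(im.max(-1)>80))):
        m&=np.hypot(W[...,0]-.545,W[...,1]-.213)<.11
        k,l,st,c=cv2.connectedComponentsWithStats(m.astype(np.uint8))
        for i in range(1,k):
            if st[i,4]<100: continue
            q=W[l==i];r=cv2.minAreaRect(q[:,:2].astype(np.float32)*1000);print(n,nm,st[i,4],np.round(r[0],1),np.round(r[1],1),round(r[2],1),q[:,2].mean().round(4))
plan(.546,.213,95.5,1)
E
python3 ck.py
```

```text
[0.54533272 0.2135223  0.15170874] 95.51337008725604 [ 3.14103740e+00 -2.74194213e-04  1.66702279e+00]
wrist plaque 8222 [543.4 225.4] [18.5 92. ] 5.9 0.1862
wrist plaque 180 [532.2 220.4] [5.5 6.1] 89.5 0.1863
wrist plaque 181 [554.7 223.2] [6.4 4.4] 47.2 0.1861
wrist cradle 14347 [545.4 212.9] [101.  150.5] 5.6 0.0515
scene plaque 177 [549.  177.2] [17.3 41.8] 5.6 0.1865
scene plaque 210 [541.9 248.2] [17.4 44.9] 8.1 0.1867
scene cradle 1681 [545.8 212.9] [102.3 150.8] 6.1 0.0521
side plaque 630 [545.5 243.4] [60.7 28.3] 88.2 0.1872
side cradle 4115 [547.2 214.6] [102.7 152.3] 5.4 0.0532
lin [-0.005  0.007  0.   ] rotz 0.0001 roll/pitch err deg [ 1.7999e+02 -1.0000e-02]
```

Plaque and slot agree to within 0.5 mm and the yaw matches. I lower slowly, checking the forces.

{"op": "apply_moves", "data": {
  "linear": [
    [-0.005, 0.004, 0.08],
    [-0.005, 0.004, 0.16],
    [-0.005, 0.004, 0.24],
    [-0.005, 0.004, 0.32],
    [-0.005, 0.004, 0.4]
  ],
  "delta_rot": [
    [0, 0, 0],
    [0, 0, 0],
    [0, 0, 0],
    [0, 0, 0],
    [0, 0, 0]
  ]
}}

```text
clock: 12.17
position: [0.5454, 0.2128, 0.1101]
tool_rot: [-3.141, 0.0, 1.667]
force: [-0.2, 0.3, -3.5]
grip_width: 0.0155
finger_force: 49.3
```

{"op": "apply_moves", "data": {
  "linear": [
    [0, 0, 0.02],
    [0, 0, 0.04],
    [0, 0, 0.06],
    [0, 0, 0.08],
    [0, 0, 0.1]
  ],
  "delta_rot": [
    [0, 0, 0],
    [0, 0, 0],
    [0, 0, 0],
    [0, 0, 0],
    [0, 0, 0]
  ]
}}

```text
clock: 12.58
position: [0.5458, 0.213, 0.1014]
tool_rot: [3.141, -0.0, 1.667]
force: [0.7, 0.1, -3.1]
grip_width: 0.0152
finger_force: 49.1
```

Still no contact, with the foot 5 mm into the mouth. I keep lowering.

{"op": "apply_moves", "data": {
  "linear": [
    [0, 0, 0.02],
    [0, 0, 0.04],
    [0, 0, 0.06],
    [0, 0, 0.08],
    [0, 0, 0.1]
  ],
  "delta_rot": [
    [0, 0, 0],
    [0, 0, 0],
    [0, 0, 0],
    [0, 0, 0],
    [0, 0, 0]
  ]
}}

```text
clock: 13.0
position: [0.5457, 0.213, 0.0911]
tool_rot: [3.142, 0.0, 1.667]
force: [-0.6, 0.0, -3.0]
grip_width: 0.0154
finger_force: 49.1
```

{"op": "apply_moves", "data": {
  "linear": [
    [0, 0, 0.02],
    [0, 0, 0.04],
    [0, 0, 0.06],
    [0, 0, 0.08],
    [0, 0, 0.1]
  ],
  "delta_rot": [
    [0, 0, 0],
    [0, 0, 0],
    [0, 0, 0],
    [0, 0, 0],
    [0, 0, 0]
  ]
}}

```text
clock: 13.42
position: [0.5457, 0.2129, 0.0811]
tool_rot: [3.142, 0.0, 1.667]
force: [-0.4, -0.6, -3.6]
grip_width: 0.015
finger_force: 49.1
```

{"op": "apply_moves", "data": {
  "linear": [
    [0, 0, 0.02],
    [0, 0, 0.04],
    [0, 0, 0.06],
    [0, 0, 0.08],
    [0, 0, 0.1]
  ],
  "delta_rot": [
    [0, 0, 0],
    [0, 0, 0],
    [0, 0, 0],
    [0, 0, 0],
    [0, 0, 0]
  ]
}}

```text
clock: 13.83
position: [0.5456, 0.213, 0.0711]
tool_rot: [-3.142, 0.0, 1.667]
force: [0.7, -0.0, -3.2]
grip_width: 0.0154
finger_force: 49.1
```

{"op": "apply_moves", "data": {
  "linear": [
    [0, 0, 0.01],
    [0, 0, 0.02],
    [0, 0, 0.03],
    [0, 0, 0.035],
    [0, 0, 0.035]
  ],
  "delta_rot": [
    [0, 0, 0],
    [0, 0, 0],
    [0, 0, 0],
    [0, 0, 0],
    [0, 0, 0]
  ]
}}

```text
clock: 14.25
position: [0.5456, 0.2129, 0.0677]
tool_rot: [-3.142, 0.0, 1.667]
force: [0.4, 0.0, -3.1]
grip_width: 0.0157
finger_force: 49.1
```

{"op": "apply_moves", "data": {
  "linear": [
    [0, 0, 0.005],
    [0, 0, 0.01],
    [0, 0, 0.015],
    [0, 0, 0.02],
    [0, 0, 0.02]
  ],
  "delta_rot": [
    [0, 0, 0],
    [0, 0, 0],
    [0, 0, 0],
    [0, 0, 0],
    [0, 0, 0]
  ]
}}

```text
clock: 14.67
position: [0.5459, 0.213, 0.0669]
tool_rot: [3.141, -0.001, 1.667]
force: [-5.9, -2.2, 18.7]
grip_width: 0.0154
finger_force: 52.5
```

The plaque is seated: the force reverses at the expected depth. I release and retreat.

{"op": "apply_moves", "data": {
  "linear": [
    [0, 0, 0],
    [0, 0, 0],
    [0, 0, 0],
    [0, 0, 0],
    [0, 0, 0]
  ],
  "delta_rot": [
    [0, 0, 0],
    [0, 0, 0],
    [0, 0, 0],
    [0, 0, 0],
    [0, 0, 0]
  ],
  "gripper": 0.1
}}

```text
clock: 15.08
position: [0.5456, 0.213, 0.0657]
tool_rot: [-3.142, 0.0, 1.667]
force: [-0.4, -0.0, 0.3]
grip_width: 0.0468
finger_force: 0.0
```

{"op": "apply_moves", "data": {
  "linear": [
    [0, 0, -0.02],
    [0, 0, -0.08],
    [0, 0, -0.2],
    [0, 0, -0.35],
    [0, 0, -0.5]
  ],
  "delta_rot": [
    [0, 0, 0],
    [0, 0, 0],
    [0, 0, 0],
    [0, 0, 0],
    [0, 0, 0]
  ]
}}

```text
clock: 15.5
position: [0.5457, 0.2129, 0.1173]
tool_rot: [3.141, 0.0, 1.667]
force: [-0.1, -0.1, 1.3]
grip_width: 0.0471
finger_force: 0.0
```

{"op": "apply_moves", "data": {
  "linear": [
    [0, 0, -0.2],
    [0, 0, -0.4],
    [0, 0, -0.6],
    [0, 0, -0.7],
    [0, 0, -0.7]
  ],
  "delta_rot": [
    [0, 0, 0],
    [0, 0, 0],
    [0, 0, 0],
    [0, 0, 0],
    [0, 0, 0]
  ]
}}

```text
clock: 15.92
position: [0.5467, 0.2134, 0.1886]
tool_rot: [3.138, -0.002, 1.667]
force: [0.5, 0.0, 0.1]
grip_width: 0.0471
finger_force: 0.0
```

{"op": "apply_moves", "data": {
  "linear": [
    [0, 0, 0],
    [0, 0, 0],
    [0, 0, 0],
    [0, 0, 0],
    [0, 0, 0]
  ],
  "delta_rot": [
    [0, 0, 0],
    [0, 0, 0],
    [0, 0, 0],
    [0, 0, 0],
    [0, 0, 0]
  ]
}}

```text
clock: 16.33
position: [0.5454, 0.2128, 0.1852]
tool_rot: [-3.141, 0.0, 1.667]
force: [-0.6, 0.7, -0.3]
grip_width: 0.0472
finger_force: 0.0
```

```bash
sed -i 's/^zt=.*/zt=.102/' ck.py; python3 ck.py
```

```text
[0.54542756 0.21281958 0.18520951] 95.50687030877589 [-3.14068017e+00  4.60572454e-04  1.66690935e+00]
wrist plaque 3147 [545.7 213. ] [ 16.1 115.8] 5.5 0.1015
wrist cradle 14545 [545.4 212.8] [100.8 150.8] 5.5 0.0515
scene plaque 454 [545.2 212.9] [ 18.5 115.3] 5.3 0.102
scene cradle 1871 [545.4 212.9] [102.2 150.6] 6.0 0.0522
side plaque 1000 [546.2 214.7] [ 17.8 116.9] 5.4 0.1029
side cradle 3711 [547.1 213.2] [102.4 154.9] 5.5 0.0533
lin [0.001 0.004 0.   ] rotz 0.0001 roll/pitch err deg [-1.7998e+02  1.0000e-02]
```

View pics/ck_side.png

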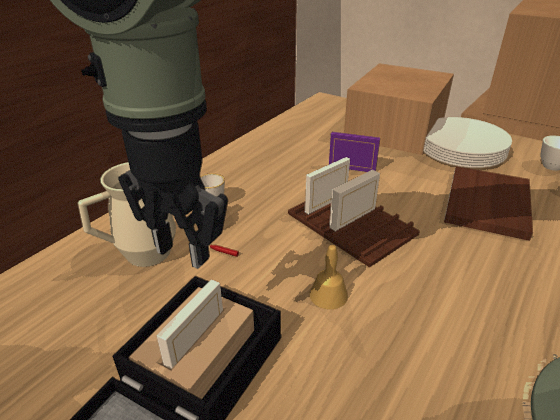

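The side view shows the plaque seated upright in the slot at (190,325), its top at 0.1015 m as expected. The other two still stand at (327,185) and (355,200), and the bell, crayon, cup and pitcher are undisturbed.

```bash
python3 -c "
from workcell import workorder
print(workorder.job_done())"
```

```text
the job is handed in; nothing more can be done
None
```

I seated the 16 mm plaque upright on the slot's bottom and let go; the 12 mm and 20 mm plaques still stand on the stand, the other objects look undisturbed, and the job is handed in (no verdict was returned).

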